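Present the steel ball to the reader

TASK

Start a reading on the bench reader by pressing its yellow, then its green, then its blue key fully down and letting it come up again, one at a time, before you touch the tray. Then pick up the orange two-well tray by its upright blue grip and carry it gently, never tipping it, so that the loose steel ball stays in its well. Finish while still holding the tray, still and level in the air, about 5 cm above the reader's top face with the ball over the middle of the ringed window; leave the specimen cup and the white vial undisturbed.

Things in the scene. Friction and masses are not known exactly. Their poses are not given: they have to be found in the camera images.
- reader_window (a point): centre of the round dark window (46 mm across, white ring 68 mm across) on the top face of a grey bench reader, a fixed low box 170 x 220 x 40 mm. The point lies on the top face, 40 mm above the worktop; its x axis points from the row of keys to the window, z up. The box reaches 49 mm from the point along +x, 121 mm along -x and 110 mm along +y and -y; the keys stand in a row along y, 82 mm from the point along -x, 60 mm apart. The rest of the top face is flat.
- key_yellow_top (a point): centre of the top of the yellow round key (26 mm across) on the reader's front panel; which colour stands in which of the three places varies. Pressed straight down.
- key_green_top (a point): centre of the top of the green key, same kind
- key_blue_top (a point): centre of the top of the blue key, same kind
- key_yellow (a joint): travel of the yellow key in m: 0 up, 0.006 fully down; springs back; fully down takes 4 N
- key_green (a joint): travel of the green key, same
- key_blue (a joint): travel of the blue key, same
- tray_grip (a point): centre of the gripping part of the upright blue grip in the middle of a loose orange tray (136 mm along its x, 72 mm along its y, 8 mm thick, clear floor, 160 g). The grip is a tab 28 mm along x, 12 mm thick along y, whose top is 70 mm above the tray's underside; the point is 53 mm above the underside. Close on its two flat sides, along the tray's y. Axes are the tray's, z up.
- tray_well (a point): centre of the round well (37 mm across, 5 mm deep) that holds the ball, at the height of the ball's centre (15 mm above the tray's underside); 40 mm from the grip along the tray's +x. The other well, at -x, is empty.
- ball_center (a point): centre of the loose steel ball, 24 mm across, 55 g, which lies in the well and can roll about 10 mm each way in it
- cup_mid (a point): a pale grey-white open specimen cup, 61 mm across, 66 mm high, loose; point half-way up. Bystander.
- vial_mid (a point): the small white vial with a pink cap, 33 mm across, 70 mm high, loose; point half-way up. Bystander.
Mind the look-alikes: they are no part of the job. Of the things that look like the part that bears tray_grip, take the one that is nearest to the robot's base at the start.

How it is judged:
By the outcome, as a careful person would: the job done as asked, in the order asked, and still so for the second after the job is handed in, while the arm keeps its last pose, push and grip.
It also fails if it takes over 72 s, if anything falls off the work surface, if the arm or the gripper's body presses on something with over 40 N, if the wrist force passes 120 N, or if a joint passes its speed limit or range.

ROBOT

A 7-joint arm with a two-finger parallel gripper is mounted at the origin on a cart in front of the work surface, level with it; the furniture and walls round the work are solid. World frame = base frame: x ahead of the robot, y to its left, z up, the work surface at z = 0. Lengths are in m, angles in degrees, forces in N, time in s.
With the tool pointing down it reaches from about 0.4 to 0.875 m from the base axis. Payload 19.3 kg.
Tool frame: the origin (TCP) lies at the very end of the fingers, on their centre line; the grasp point (between the pads) lies 19 mm behind it; z points along the fingers, y is the direction in which the jaws open and shut (so a half turn about z gives the same grasp; the last joint's range is limited). The gripper opens to 85 mm and grips with 20 to 120 N. Pads are 22 mm wide; open, the fingers measure 114 mm over their backs; the gripper's body (76 mm by 85 mm) begins 54 mm behind the grasp point. The pads swing forward as they close: fully open they stand 13 mm farther back than shut.
Start: joints at [-67.85, 29.874, -2.08, 91.645, 1.215, 58.505, -6.463], TCP at [0.276, 0.561, 0.202] pointing down, gripper open.
Joint ranges: [-166.77, 166.77], [-17.47, 122.26], [-85.68, 81.53], [9.62, 139.38], [-72.42, 252.41], [9.2, 110.78], [-144.41, 144.41]. Speed limits (degrees/s): [108.29, 108.29, 136.94, 136.94, 172.46, 172.46, 172.46].

INTERFACE

Orientations are given as a 3x3 rotation matrix whose columns are the frame's x, y, z axes.
In Python, from rig import * gives the robot as it stands.
- The arm moves only by the shell command python3 -m jog 'ROWS' [OPENING]. ROWS is JSON, a list that holds one entry, the list of rows, each a list of 6 numbers: the shift along the tool's x, y, z in cm, then the turn, a rotation vector about the tool's x, y, z in rad. A call has 1 to 12 rows; each row is the pose to reach, as a shift and turn from the pose measured when the call began, along the tool's axes at that moment; what a row does not reach only later rows make up. A row lasts 1/10 s, in which the tool goes at most 50 mm and 8.59 degrees, less where a joint would pass 70% of its speed; a pose out of reach is approached as far as the arm can. A call with a gripper value outside its range is refused whole. OPENING is the opening, from 0 (shut) to 1 (fully open), set as the call begins (- or left out, the last holds). The fingers move at their own pace and stop on an object; the grip force is fixed at half the most. Time passes only in rows, so rows that repeat a pose let the fingers close. It gives the time, the measured TCP pose, the force and the opening at its end, in the units of the state.
- get_obs(): the state, without advancing time (a new reading comes with each control period).
- camera(name): name is "side" or "top" or "wrist"; returns the picture (400x640x3 uint8, blue, green, red); there is no depth.
- camera_params(name): a dict with "vertical_fov" (degrees; the focal length in pixels is half the picture's height over the tangent of half this angle, whatever the lens; pixels are square), "cx", "cy" (the principal point, pixels), "extrinsics" (4x4, takes a point from camera to world coordinates); the wrist camera has in their place "mount" (4x4, takes a point from camera to tool coordinates, whose origin is the TCP and whose axes are the flange's). Camera axes: x right, y down, z forward; pixel columns grow to the right and rows downward; lengths in m; the calibration is good to about 2 mm. A picture is of the moment at which its call begins: read the wrist's pose just before it. camera_params takes no time and is no camera call.
- close_job(): hands the job in, once; it reports no verdict.
Trained networks look in the newest picture that a camera, given by its name, has taken for a name from the list of things; names that differ only in an ending like _2 or _b are one class to them, and where a whole thing is asked for, a point or a joint stands for the part that bears it (a point fixed in the world has none). Each returns a list of dicts, best first, with "conf" (0 to 1); they miss things now and then, are a little off and sometimes report something else, mostly with a low value. They report only what shows in the picture. A call takes as long as a camera call. They do not tell look-alikes from the thing itself.
- look_for(camera, query): "uv" ([column, row] in pixels, amid what is visible of it).
- trace(camera, query): "pixels" (400x640 bool, what is visible of it) and "uv" ([column, row] in pixels, amid what is visible of it).
The state is a dict: "time_s": time; "joints": joint angles; "qvel": joint speeds; "effort": joint torques, N m; "tool_pos": TCP position; "ee_rot": TCP orientation; "ft_force": force on the tool from outside, world axes, zero at the start; "wrist_torque": the same for the moment, N m; "finger_gap": finger opening in m.
Only numpy, scipy, OpenCV 4.12 (cv2) and the standard library are available. Lean on these libraries where they do the work, as an engineer would, in place of code of your own. Each camera call takes 0.05 s, during which the arm holds its last target.

## Working session

There is one attempt and no reset: what is moved stays moved. The work goes in short steps, Python scripts to look and compute and a shell command to move; the robot and the scene stay as the last step left them, time stands still between calls to the robot, and variables do not carry over. Pictures are saved under pics/ and viewed, and the job is handed in when it is done.

```bash
ls; mkdir -p pics
python3 - <<'E'
from rig import *
import cv2
o=get_obs();print({k:(v if k!='x' else 0) for k,v in o.items()})
for n in ['top','side','wrist']:
    im=camera(n);cv2.imwrite(f'pics/{n}0.png',im);print(n,camera_params(n))
E
```

```text
pics
{'time_s': 0.0, 'joints': array([-67.85024003,  29.91123965,  -2.08028197,  91.67373524,
         1.21365287,  58.50491238,  -6.46387522]), 'qvel': array([-0.04890038,  0.06011723,  0.09127195,  0.0842988 , -0.059572  ,
        0.00072805,  0.14007737]), 'effort': array([ 1.24075217e-03, -9.27124000e+01,  1.98057912e+00, -3.69952655e+01,
        1.79942593e-02,  8.13704770e-03,  3.85661610e-05]), 'tool_pos': array([0.27554034, 0.5605595 , 0.2010036 ]), 'ee_rot': array([[-8.97451613e-01,  4.41112684e-01, -4.49792149e-04],
       [ 4.41112907e-01,  8.97450947e-01, -1.09574770e-03],
       [-7.96818211e-05, -1.18178967e-03, -9.99999299e-01]]), 'ft_force': array([ 0.10778234, -0.61478168, -0.07106867]), 'wrist_torque': array([ 0.01370892, -0.02506387, -0.01129225]), 'finger_gap': 0.0854334886368494}
top {'vertical_fov': 46.42147791553319, 'cx': 317.7762308090872, 'cy': 198.74477641291625, 'extrinsics': array([[-0.00719356, -0.98394015,  0.1783537 ,  0.2726761 ],
       [-0.99997268,  0.00677454, -0.00295826, -0.07042309],
       [ 0.00170248, -0.1783701 , -0.98396199,  1.68065117],

[... 158 characters left out ...]
trinsics': array([[-0.9995646 , -0.02945656,  0.00171142,  0.53891674],
       [-0.01519945,  0.46432108, -0.88553651,  1.24658577],
       [ 0.02529021, -0.88517696, -0.46456664,  0.74517652],
       [ 0.        ,  0.        ,  0.        ,  1.        ]])}
wrist {'vertical_fov': 66.84786113974516, 'cx': 315.9366410687798, 'cy': 200.53831744769562, 'mount': array([[ 9.89221316e-04, -9.65581966e-01, -2.60097077e-01,
         6.65805411e-02],
       [ 9.99999383e-01,  8.23547081e-04,  7.45946469e-04,
         3.60729919e-04],
       [-5.06070269e-04, -2.60097654e-01,  9.65582184e-01,
        -1.73478714e-01],
       [ 0.00000000e+00,  0.00000000e+00,  0.00000000e+00,
         1.00000000e+00]])}
```

View pics/top0.png

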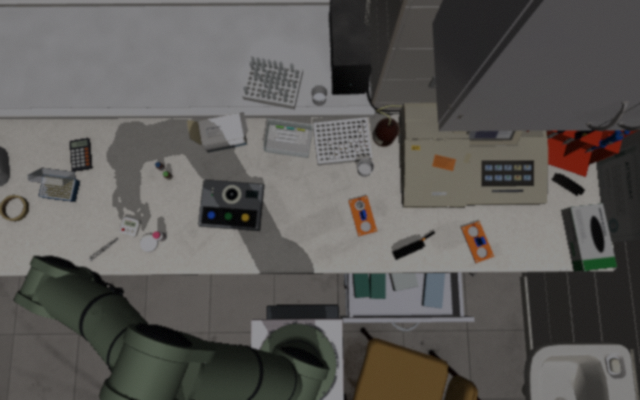

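View pics/side0.png

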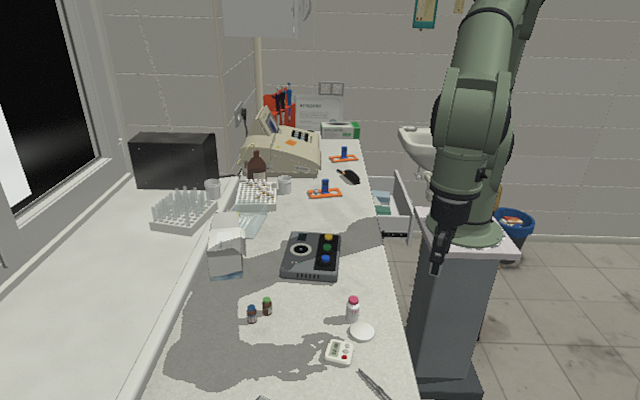

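View pics/wrist0.png

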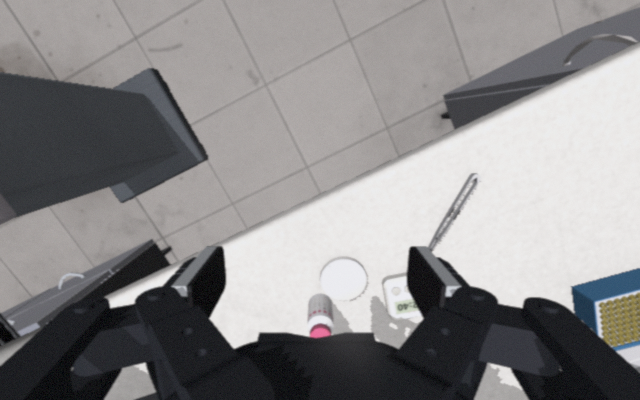

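```bash
cat > h.py <<'E'
from rig import *
import numpy as np, cv2
def K(n):
    p=camera_params(n); f=200/np.tan(np.radians(p['vertical_fov']/2)); return f,p['cx'],p['cy'],p
def pose(n,obs=None):
    f,cx,cy,p=K(n)
    if n=='wrist':
        T=np.eye(4);o=obs or get_obs();T[:3,:3]=o['ee_rot'];T[:3,3]=o['tool_pos'];return T@p['mount']
    return p['extrinsics']
def px2w(n,uv,z,E=None):
    f,cx,cy,p=K(n); E=pose(n) if E is None else E
    d=E[:3,:3]@np.array([(uv[0]-cx)/f,(uv[1]-cy)/f,1]); o=E[:3,3]
    return o+d*(z-o[2])/d[2]
def w2px(n,P,E=None):
    f,cx,cy,p=K(n); E=pose(n) if E is None else E
    q=E[:3,:3].T@(np.asarray(P)-E[:3,3]); return np.array([cx+f*q[0]/q[2],cy+f*q[1]/q[2]])
E
python3 - <<'E'
from h import *
H={'key_yellow_top':.05,'key_green_top':.05,'key_blue_top':.05,'reader_window':.04,'tray_grip':.053,'tray_well':.015,'ball_center':.015,'cup_mid':.033,'vial_mid':.035}
for n in ['top','side']:
    camera(n)
    for q,z in H.items():
        for d in look_for(n,q)[:3]: print(n,q,round(d['conf'],2),np.round(d['uv'],1),np.round(px2w(n,d['uv'],z),3))
print(get_obs()['time_s'])
im=cv2.imread('pics/top0.png')
cv2.imwrite('pics/topz.png',cv2.resize(im[150:270,180:400],None,fx=3.6,fy=3.6,interpolation=cv2.INTER_CUBIC))
im=cv2.imread('pics/side0.png')
cv2.imwrite('pics/sidez.png',cv2.resize(im[140:300,220:380],None,fx=3.7,fy=3.7,interpolation=cv2.INTER_CUBIC))
E
```

```text
top key_green_top 0.37 [227.5 213.3] [0.518 0.244 0.05 ]
top key_blue_top 0.45 [211.8 213.4] [0.518 0.299 0.05 ]
top reader_window 0.78 [231.3 206.3] [0.545 0.233 0.04 ]
top tray_grip 0.72 [474.3 242.4] [ 0.409 -0.62   0.053]
top tray_grip 0.7 [359.  212.3] [ 0.518 -0.22   0.053]
top tray_grip 0.65 [210.1 212.8] [0.52  0.305 0.053]
top tray_well 0.61 [362.2 215.9] [ 0.511 -0.235  0.015]
top tray_well 0.55 [478.6 243.7] [ 0.408 -0.648  0.015]
top cup_mid 0.73 [366.4 165.3] [ 0.694 -0.253  0.033]
top vial_mid 0.73 [210.3 215. ] [0.515 0.308 0.035]
top vial_mid 0.64 [157.5 233.2] [0.451 0.492 0.035]
side key_yellow_top 0.43 [327.8 240.3] [0.505 0.193 0.05 ]
side key_blue_top 0.47 [325.1 190.7] [ 0.514 -0.168  0.05 ]
side reader_window 0.57 [307.1 258.3] [0.568 0.279 0.04 ]
side reader_window 0.33 [328.8 239.5] [0.502 0.173 0.04 ]
side tray_grip 0.87 [326.4 193. ] [ 0.509 -0.142  0.053]
side tray_grip 0.54 [342.9 152.3] [ 0.424 -0.605  0.053]
side tray_well 0.88 [325.8 191.4] [ 0.509 -0.233  0.015]
side tray_well 0.63 [342.4 158.2] [ 0.424 -0.621  0.015]
side ball_center 0.58 [324.5 235.3] [0.515 0.109 0.015]
side cup_mid 0.53 [284.2 182.9] [ 0.688 -0.267  0.033]
side vial_mid 0.76 [351.9 308. ] [0.445 0.482 0.035]
1.15
```

View pics/topz.png

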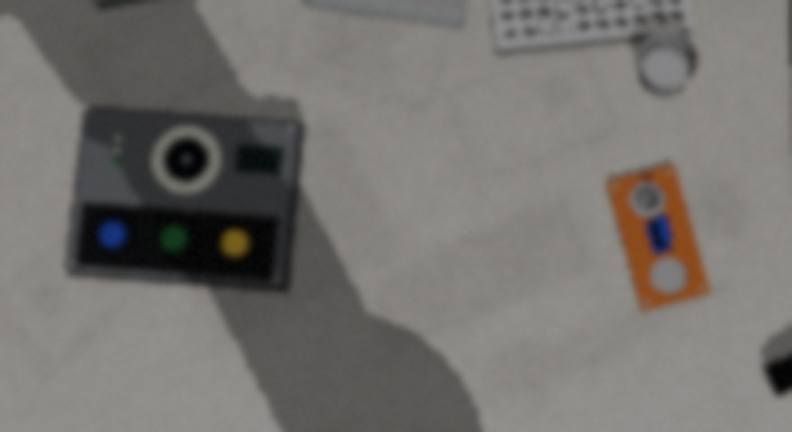

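View pics/sidez.png

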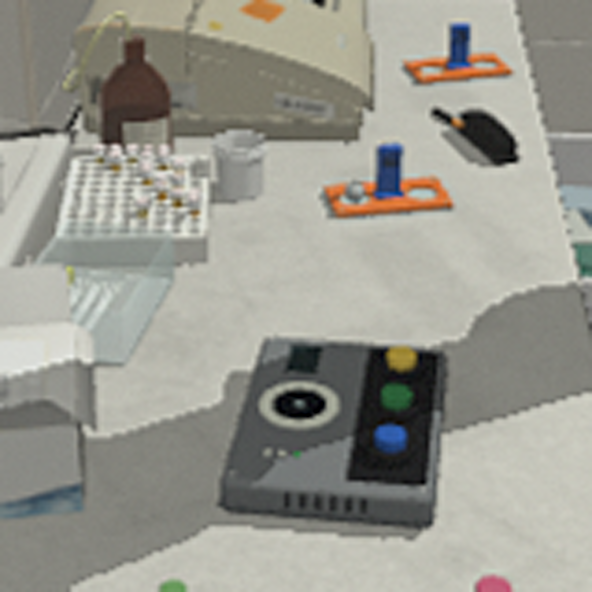

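```bash
cat > seg.py <<'E'
from h import *
def cent(im,box,h0,h1,s=110,v=50):
    x0,y0,x1,y1=box; hs=cv2.cvtColor(im,cv2.COLOR_BGR2HSV)[y0:y1,x0:x1]
    m=cv2.inRange(hs,(h0,s,v),(h1,255,255)); n,l,st,c=cv2.connectedComponentsWithStats(m)
    return [(int(st[i,4]),np.round(c[i]+[x0,y0],1)) for i in np.argsort(-st[1:,4])[:2]+1] if n>1 else []
def tri(uvs):
    A=[];b=[]
    for n,uv in uvs:
        f,cx,cy,p=K(n);E=pose(n);d=E[:3,:3]@np.array([(uv[0]-cx)/f,(uv[1]-cy)/f,1]);d/=np.linalg.norm(d)
        P=np.eye(3)-np.outer(d,d);A.append(P);b.append(P@E[:3,3])
    return np.linalg.lstsq(np.vstack(A),np.hstack(b),rcond=None)[0]
E
python3 - <<'E'
from seg import *
t=cv2.imread('pics/top0.png');s=cv2.imread('pics/side0.png')
for k,h in {'yellow':(15,32),'green':(45,85),'blue':(100,125)}.items():
    a=cent(t,(195,170,270,235),*h);b=cent(s,(310,225,350,275),*h);print(k,a,b, tri([('top',a[0][1]),('side',b[0][1])]), px2w('top',a[0][1],.048))
for k,h in {'grip':(100,125),'tray':(5,14)}.items():
    a=cent(t,(340,190,390,245),*h);b=cent(s,(300,170,350,205),*h);print(k,a,b,a and px2w('top',a[0][1],.06))
print(px2w('top',(231.7,194.2),.04),px2w('side',(220+299/3.7,140+404/3.7),.04))
B=px2w('top',(360,205),.015);W=px2w('top',(365.6,226.4),.008);print(B,W,np.degrees(np.arctan2(*(B-W)[[1,0]])),np.linalg.norm(B-W))
print(px2w('top',(362.8,215),.07), w2px('top',[0,0,0]))
E
```

```text
yellow [(51, array([244.6, 217.1]))] [(51, array([328. , 236.7]))] [0.50410706 0.18211298 0.05679322] [0.50451485 0.18355777 0.048     ]
green [(19, array([227.8, 215.8]))] [(51, array([326.6, 246.8]))] [0.50896678 0.24106136 0.05768558] [0.509563   0.24299191 0.048     ]
blue [(52, array([210.7, 214.7]))] [(65, array([325. , 258.1]))] [0.51360735 0.3010683  0.05823256] [0.51390877 0.30351421 0.048     ]
grip [(36, array([363. , 214.5]))] [(71, array([324.8, 186.3]))] [ 0.50913342 -0.23364963  0.06      ]
tray [(476, array([362.3, 215.5]))] [(169, array([324.9, 193.3])), (2, array([342. , 172.5]))] [ 0.50560629 -0.231106    0.06      ]
[0.58871979 0.23269367 0.04      ] [0.59003763 0.2323671  0.04      ]
[ 0.55051981 -0.22816746  0.015     ] [ 0.47330807 -0.24720381  0.008     ] 13.84990675595299 0.07983129772244757
[ 0.50591773 -0.23190156  0.07      ] [297.04937082 363.97392772]
```

```bash
cat > go.py <<'E'
from h import *
import sys
from scipy.spatial.transform import Rotation as R
def go(p,yaw=None):
    "yaw: world azimuth of tool y, tool straight down"
    o=get_obs();Rm=o['ee_rot'];s=Rm.T@(np.array(p)-o['tool_pos'])*100
    w=np.zeros(3)
    if yaw is not None:
        a=np.radians(yaw);y=np.array([np.cos(a),np.sin(a),0]);z=np.array([0,0,-1.]);x=np.cross(y,z)
        w=R.from_matrix(Rm.T@np.c_[x,y,z]).as_rotvec()
    print('t',round(o['time_s'],2),'tcp',np.round(o['tool_pos'],4),'yaw',round(np.degrees(np.arctan2(Rm[1,1],Rm[0,1])),2),'tilt',np.round(np.degrees(Rm[:2,2]),2),'F',np.round(o['ft_force'],2),'gap',round(o['finger_gap'],4))
    print('row cm',np.round(s,2),'rad',np.round(w,4))
if __name__=='__main__':
    a=[float(v) for v in sys.argv[1:]];go(a[:3],a[3] if len(a)>3 else None)
E
python3 go.py 0.504 0.183 0.12 63.8
```

```text
t 1.15 tcp [0.2757 0.5609 0.2016] yaw 63.82 tilt [-0.  0.] F [-0.   -0.59  0.55] gap 0.0856
row cm [-37.16 -23.84   8.16] rad [ 0.     -0.      0.0004]
```

```bash
python3 -m jog '[[[-3,-2,0,0,0,0],[-7,-4.5,0,0,0,0],[-11,-7,0,0,0,0],[-15,-9.6,0,0,0,0],[-19,-12.2,0,0,0,0],[-23,-14.8,0,0,0,0],[-27,-17.3,1,0,0,0],[-31,-19.9,2,0,0,0],[-34,-21.8,3,0,0,0],[-36,-23.1,4,0,0,0],[-37.1,-23.8,4.5,0,0,0],[-37.1,-23.8,4.5,0,0,0]]]' 0; python3 go.py 0.504 0.183 0.08 63.8
python3 - <<'E'
from h import *
E=pose('wrist');im=camera('wrist');cv2.imwrite('pics/w1.png',im);np.save('w1.npy',E)
E
```

```text
time_s: 2.35
tool_pos: [0.504, 0.1824, 0.1561]
ee_rot: [[-0.897, 0.443, -0.001], [0.443, 0.897, -0.001], [0.0, -0.001, -1.0]]
ft_force: [-0.1, 0.8, 0.2]
finger_gap: 0.0002
t 2.35 tcp [0.504  0.1824 0.1561] yaw 63.71 tilt [-0.04 -0.04] F [-0.1   0.84  0.19] gap 0.0002
row cm [0.02 0.06 7.61] rad [-0.0009 -0.0003 -0.0016]
```

View pics/w1.png

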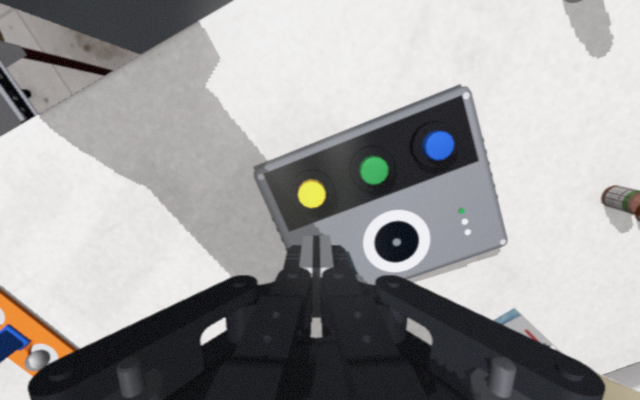

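Run:
```python
from seg import *
E=np.load('w1.npy');im=cv2.imread('pics/w1.png')
c={}
for k,h in {'yellow':(20,35),'green':(45,85),'blue':(100,125)}.items():
    a=cent(im,(280,120,480,220),*h);c[k]=a[0][1];print(k,a[0],[np.round(px2w('wrist',a[0][1],z,E)[:2],4) for z in(.05,.057)])
for z in (.045,.05,.055,.06): print(z,np.linalg.norm(px2w('wrist',c['yellow'],z,E)-px2w('wrist',c['blue'],z,E)))
m=(im[:,:,:].min(2)>200).astype(np.uint8);m[:200]=0
w=px2w('wrist',(396.5,241),.04,E);print('win',w)
g=px2w('wrist',c['green'],.055,E);print(np.linalg.norm((w-g)[:2]),np.degrees(np.arctan2(*(w-g)[[1,0]])))
```

```text
yellow (685, array([311.5, 193.4])) [array([0.5038, 0.1783]), array([0.5023, 0.1792])]
green (699, array([373.6, 169.8])) [array([0.5091, 0.2402]), array([0.5075, 0.2395])]
blue (849, array([437.7, 144.9])) [array([0.5139, 0.3016]), array([0.5122, 0.2994])]
0.045 0.12592931598052157
0.05 0.12371711193948975
0.055 0.12150490789845787
0.06 0.11929270385742605
win [0.58952005 0.23295198 0.04      ]
0.08182104871527006 -4.71598197132368
```

```bash
python3 -m jog '[[[0,0.1,3,0,0,0],[0,0.15,6,0,0,0],[0,0.15,8,0,0,0],[0,0.15,9,0,0,0],[0,0.15,9.4,0,0,0],[0,0.15,9.4,0,0,0]]]'; python3 go.py 0.503 0.181 0.055
python3 - <<'E'
from h import *
im=camera('side');cv2.imwrite('pics/s1.png',cv2.resize(im[180:300,260:420],None,fx=4,fy=4,interpolation=cv2.INTER_CUBIC))
E
```

```text
time_s: 3.0
tool_pos: [0.5041, 0.186, 0.063]
ee_rot: [[-0.898, 0.441, -0.0], [0.441, 0.898, 0.0], [0.0, 0.0, -1.0]]
ft_force: [0.1, 0.3, -0.6]
finger_gap: -0.0003
t 3.0 tcp [0.5041 0.186  0.063 ] yaw 63.84 tilt [-0.01  0.02] F [ 0.07  0.27 -0.59] gap -0.0003
row cm [-0.12 -0.5   0.8 ] rad [0. 0. 0.]
```

View pics/s1.png

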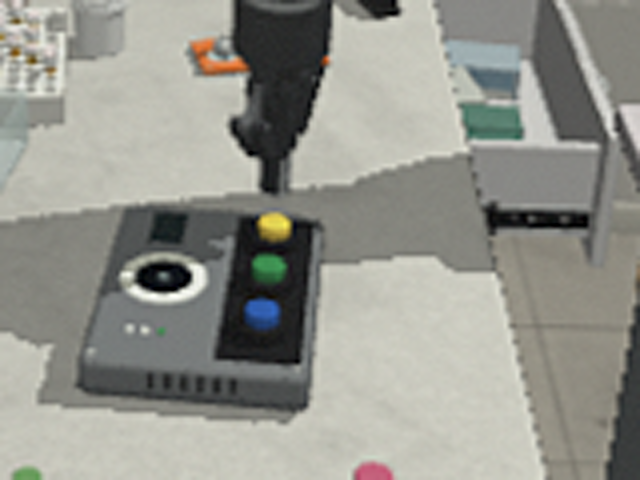

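Run:
```python
from h import *
for p in ([.504,.186,.063],[.504,.186,.082],[.503,.181,.058],[.503,.181,.04]):print(p,w2px('side',p),w2px('top',p))
im=camera('top');cv2.imwrite('pics/t1.png',cv2.resize(im[150:270,180:340],None,fx=4,fy=4,interpolation=cv2.INTER_CUBIC))
E=pose('wrist');im=camera('wrist');cv2.imwrite('pics/w2.png',im);print(w2px('wrist',[.504,.186,.063],E))
```

```text
[0.504, 0.186, 0.063] [328.37068654 235.78453061] [243.2443751  216.65205011]
[0.504, 0.186, 0.082] [328.59553771 230.76384056] [242.39014644 215.87991954]
[0.503, 0.181, 0.058] [328.60818315 236.25777549] [244.88508517 217.12480816]
[0.503, 0.181, 0.04] [328.39761533 240.92153448] [245.65666061 217.83304285]
[314.91762744 230.7125263 ]
```

View pics/w2.png

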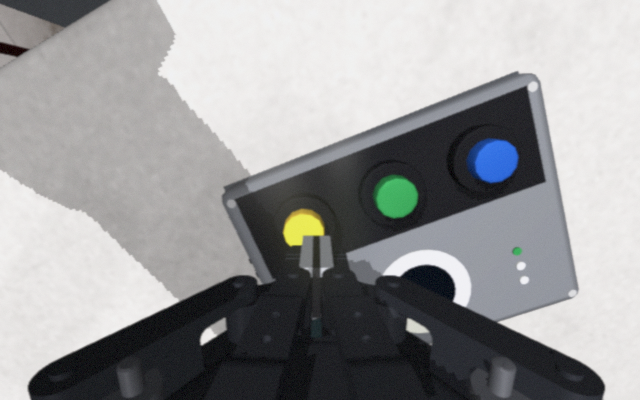

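```bash
python3 -m jog '[[[-0.1,-0.4,0,0,0,0],[-0.1,-0.5,0.2,0,0,0],[-0.1,-0.5,0.5,0,0,0],[-0.1,-0.5,0.6,0,0,0],[-0.1,-0.5,0.6,0,0,0]]]'; python3 go.py 0.503 0.181 0.052
python3 -m jog '[[[0,0,0.1,0,0,0],[0,0,0.2,0,0,0],[0,0,0.2,0,0,0],[0,0,0.2,0,0,0]]]'; python3 go.py 0.503 0.181 0.052
python3 -m jog '[[[0,0,0.1,0,0,0],[0,0,0.2,0,0,0],[0,0,0.2,0,0,0],[0,0,0.2,0,0,0]]]'; python3 go.py 0.503 0.181 0.05
```

```text
time_s: 3.65
tool_pos: [0.5032, 0.1808, 0.0573]
ee_rot: [[-0.897, 0.441, 0.001], [0.441, 0.897, 0.001], [-0.0, 0.001, -1.0]]
ft_force: [0.3, -0.5, -1.0]
finger_gap: 0.0003
t 3.65 tcp [0.5032 0.1808 0.0573] yaw 63.8 tilt [0.03 0.04] F [ 0.29 -0.47 -1.05] gap 0.0003
row cm [0.03 0.01 0.53] rad [0. 0. 0.]
time_s: 4.05
tool_pos: [0.5032, 0.1808, 0.0553]
ee_rot: [[-0.897, 0.441, 0.0], [0.441, 0.897, 0.001], [-0.0, 0.001, -1.0]]
ft_force: [0.3, 0.3, 0.0]
finger_gap: 0.0001
t 4.05 tcp [0.5032 0.1808 0.0553] yaw 63.8 tilt [0.03 0.04] F [0.26 0.26 0.03] gap 0.0001
row cm [0.03 0.01 0.33] rad [0. 0. 0.]
time_s: 4.45
tool_pos: [0.5031, 0.1808, 0.0532]
ee_rot: [[-0.897, 0.441, 0.0], [0.441, 0.897, 0.001], [-0.0, 0.001, -1.0]]
ft_force: [0.4, 0.3, -0.4]
finger_gap: -0.0004
t 4.45 tcp [0.5031 0.1808 0.0532] yaw 63.81 tilt [0.02 0.03] F [ 0.44  0.27 -0.38] gap -0.0004
row cm [0.02 0.01 0.32] rad [0. 0. 0.]
```

```bash
python3 -m jog '[[[0,0,0.1,0,0,0],[0,0,0.2,0,0,0],[0,0,0.2,0,0,0]]]'|sed -n 2,4p;python3 -m jog '[[[0,0,0.1,0,0,0],[0,0,0.2,0,0,0],[0,0,0.2,0,0,0]]]'|sed -n 2,4p;python3 -m jog '[[[0,0,0.1,0,0,0],[0,0,0.2,0,0,0],[0,0,0.2,0,0,0]]]'|sed -n 2,4p
```

```text
tool_pos: [0.5031, 0.1808, 0.0511]
ee_rot: [[-0.897, 0.441, 0.0], [0.441, 0.897, 0.001], [0.0, 0.001, -1.0]]
ft_force: [-0.3, 0.8, 0.3]
tool_pos: [0.503, 0.1807, 0.0489]
ee_rot: [[-0.897, 0.441, 0.0], [0.441, 0.897, 0.0], [0.0, 0.0, -1.0]]
ft_force: [0.1, 0.5, 1.1]
tool_pos: [0.5029, 0.1807, 0.0468]
ee_rot: [[-0.897, 0.441, -0.0], [0.441, 0.897, 0.0], [0.0, 0.0, -1.0]]
ft_force: [0.7, -0.6, 0.4]
```

Run:
```python
from h import *
im=camera('wrist');cv2.imwrite('pics/w3.png',cv2.resize(im[130:330,200:520],None,fx=2.4,fy=2.4,interpolation=cv2.INTER_CUBIC))
im=camera('side');cv2.imwrite('pics/s3.png',cv2.resize(im[180:300,260:420],None,fx=5,fy=5,interpolation=cv2.INTER_CUBIC))
print(get_obs()['ft_force'])
```

```text
[ 0.35906594 -0.1835685   0.93197402]
```

View pics/w3.png

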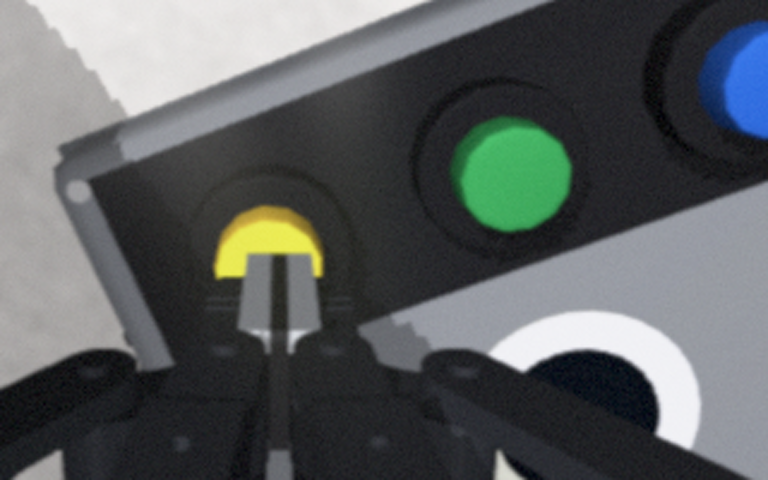

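View pics/s3.png

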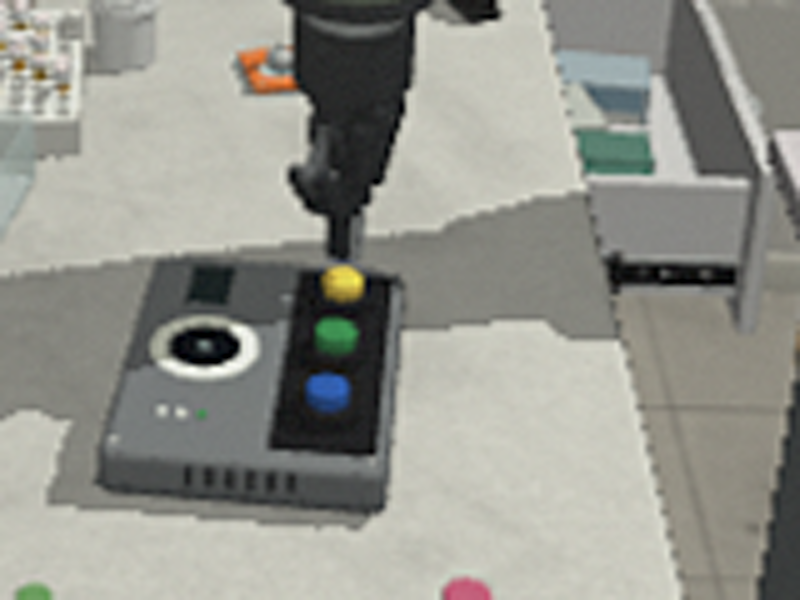

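```bash
python3 -m jog '[[[0,0,0.1,0,0,0],[0,0,0.2,0,0,0],[0,0,0.2,0,0,0]]]'|sed -n 2,4p;python3 -m jog '[[[0,0,0.1,0,0,0],[0,0,0.2,0,0,0],[0,0,0.2,0,0,0]]]'|sed -n 2,4p;python3 - <<'E'
from h import *
im=camera('side');cv2.imwrite('pics/s4.png',cv2.resize(im[200:270,290:370],None,fx=8,fy=8,interpolation=cv2.INTER_CUBIC))
for i in range(4): print(get_obs()['ft_force'])
E
```

```text
tool_pos: [0.5029, 0.1807, 0.0447]
ee_rot: [[-0.897, 0.441, -0.0], [0.441, 0.897, 0.0], [0.0, 0.0, -1.0]]
ft_force: [-0.0, -0.1, -0.1]
tool_pos: [0.5029, 0.1807, 0.0426]
ee_rot: [[-0.897, 0.441, -0.0], [0.441, 0.897, 0.0], [0.0, 0.0, -1.0]]
ft_force: [0.5, 0.1, 0.3]
[ 0.78304656 -0.21212679  0.05078168]
[ 0.78304656 -0.21212679  0.05078168]
[ 0.78304656 -0.21212679  0.05078168]
[ 0.78304656 -0.21212679  0.05078168]
```

View pics/s4.png

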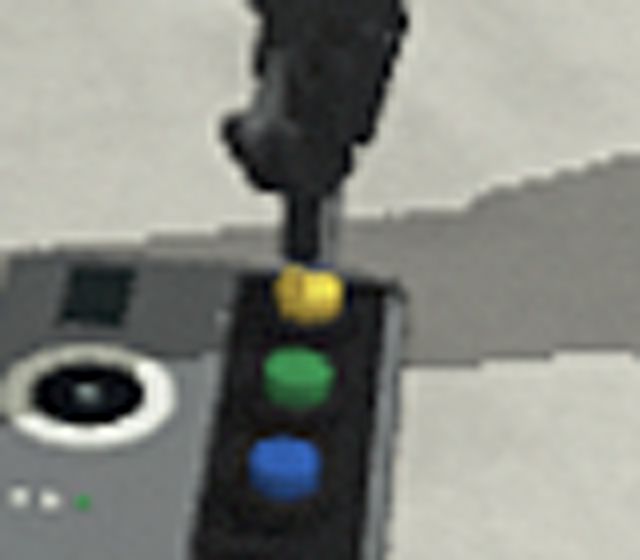

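Run:
```python
from h import *
f,cx,cy,p=K('wrist');M=np.linalg.inv(p['mount'])
for x in(-.011,0,.011):
    for d in (0,.01,.02,.03):
        q=M@[x,0.01,-d,1];print(x,d,cx+f*q[0]/q[2],cy+f*q[1]/q[2])
```

```text
-0.011 0 331.2324410103481 248.64850705932685
-0.011 0.01 332.0706095912107 255.68490210153124
-0.011 0.02 333.0049075558963 263.5282998579701
-0.011 0.03 334.052878531066 272.3259784424732
0 0 331.48704645458315 231.97895736504
0 0.01 332.35293837429026 238.2114383831336
0 0.02 333.31985583802793 245.17107688033337
0 0.03 334.4065744557234 252.99301516460213
0.011 0 331.74965801103264 214.78523079850504
0.011 0.01 332.6446425136965 220.15772936762457
0.011 0.02 333.6458835227829 226.16807465589437
0.011 0.03 334.77349809241673 232.93702723981548
```

```bash
python3 -m jog '[[[0,0,0.1,0,0,0],[0,0,0.2,0,0,0],[0,0,0.3,0,0,0],[0,0,0.4,0,0,0],[0,0,0.4,0,0,0]]]'|sed -n 2,4p;python3 -m jog '[[[0,0,0.1,0,0,0],[0,0,0.2,0,0,0],[0,0,0.2,0,0,0]]]'|sed -n 2,4p;python3 -m jog '[[[0,0,0.1,0,0,0],[0,0,0.2,0,0,0],[0,0,0.2,0,0,0]]]'|sed -n 2,4p
python3 - <<'E'
from h import *
im=camera('side');cv2.imwrite('pics/s5.png',cv2.resize(im[200:270,290:370],None,fx=8,fy=8,interpolation=cv2.INTER_CUBIC))
im=camera('wrist');cv2.imwrite('pics/w5.png',cv2.resize(im[130:330,200:520],None,fx=2.4,fy=2.4,interpolation=cv2.INTER_CUBIC))
E
```

```text
tool_pos: [0.5028, 0.1806, 0.0385]
ee_rot: [[-0.897, 0.441, -0.0], [0.441, 0.897, 0.0], [0.001, -0.0, -1.0]]
ft_force: [0.4, 0.4, -0.4]
tool_pos: [0.5027, 0.1806, 0.0364]
ee_rot: [[-0.897, 0.441, -0.001], [0.441, 0.897, 0.0], [0.001, -0.0, -1.0]]
ft_force: [-0.0, -0.0, -0.1]
tool_pos: [0.5026, 0.1806, 0.0342]
ee_rot: [[-0.897, 0.441, -0.001], [0.441, 0.897, -0.0], [0.001, -0.0, -1.0]]
ft_force: [0.2, 0.1, 0.1]
```

View pics/s5.png

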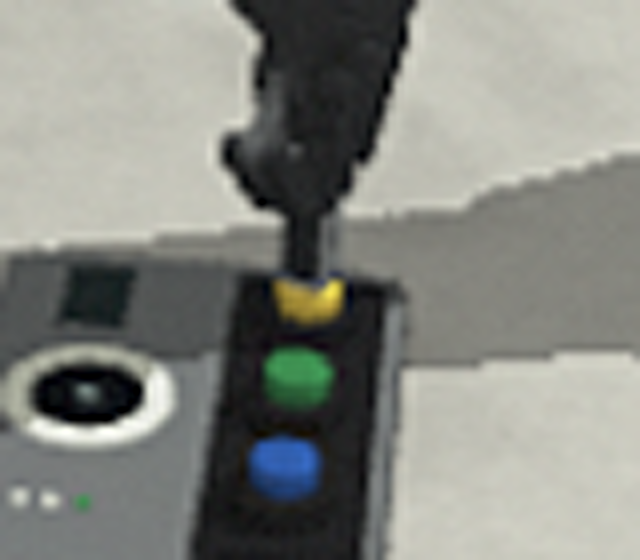

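View pics/w5.png

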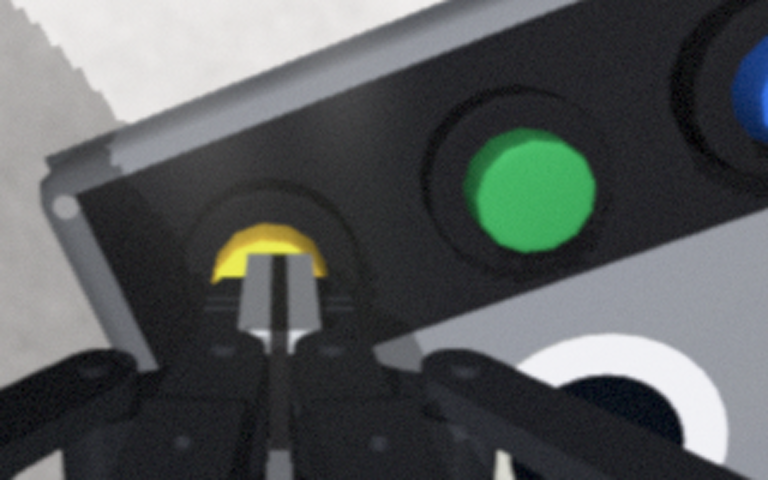

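```bash
for i in 1; do python3 -m jog '[[[0,0,0.1,0,0,0],[0,0,0.2,0,0,0],[0,0,0.2,0,0,0]]]'|sed -n '2p;4p';python3 -m jog '[[[0,0,0.1,0,0,0],[0,0,0.15,0,0,0],[0,0,0.15,0,0,0]]]'|sed -n '2p;4p';python3 -m jog '[[[0,0,0.1,0,0,0],[0,0,0.15,0,0,0],[0,0,0.15,0,0,0]]]'|sed -n '2p;4p'; done
```

```text
tool_pos: [0.5027, 0.1806, 0.0323]
ft_force: [-0.9, 0.1, 1.0]
tool_pos: [0.5028, 0.1806, 0.0307]
ft_force: [-0.1, -0.1, 1.1]
tool_pos: [0.5027, 0.1806, 0.0292]
ft_force: [-0.4, -0.1, 1.4]
```

```bash
for i in 1; do python3 -m jog '[[[0,0,0.1,0,0,0],[0,0,0.15,0,0,0],[0,0,0.15,0,0,0]]]'|sed -n '2p;4p';python3 -m jog '[[[0,0,0.1,0,0,0],[0,0,0.15,0,0,0],[0,0,0.15,0,0,0]]]'|sed -n '2p;4p';python3 - <<'E'
from h import *
for i in range(3):
    im=camera('wrist');print(get_obs()['ft_force'])
cv2.imwrite('pics/w6.png',cv2.resize(im[130:330,200:520],None,fx=2.4,fy=2.4,interpolation=cv2.INTER_CUBIC))
E
done
```

```text
tool_pos: [0.5027, 0.1806, 0.0276]
ft_force: [0.2, -0.6, 4.1]
tool_pos: [0.5028, 0.1807, 0.0263]
ft_force: [-2.4, -1.2, 9.0]
[-2.3836127  -1.09941263  8.70147707]
[-2.03213903 -0.47655229  8.37212312]
[-1.43215589 -0.49381849  9.06013497]
```

View pics/w6.png

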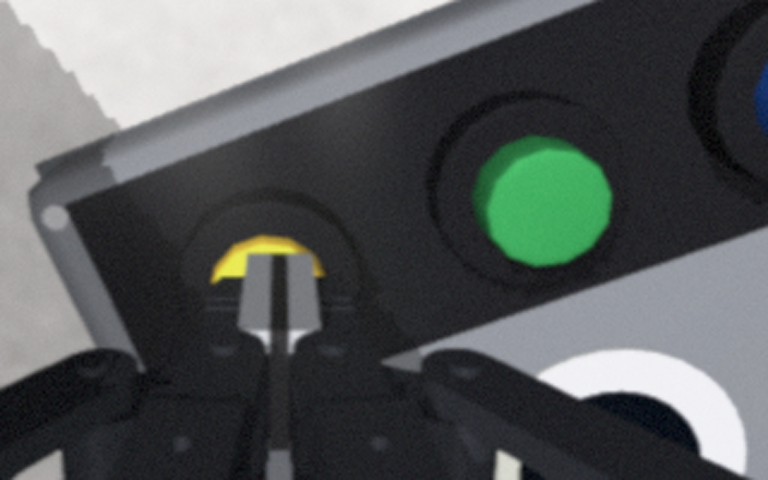

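```bash
python3 -m jog '[[[0,0,0.1,0,0,0],[0,0,0.1,0,0,0]]]'|sed -n '2p;4p';python3 -m jog '[[[0,0,-0.5,0,0,0],[0,0,-1.5,0,0,0],[0,0,-1.8,0,0,0],[0,0,-1.8,0,0,0]]]'|sed -n '2p;4p'; python3 go.py 0.508 0.240 0.0355 63.8
```

```text
tool_pos: [0.5029, 0.1807, 0.026]
ft_force: [-6.0, -2.3, 22.6]
tool_pos: [0.5032, 0.1808, 0.0445]
ft_force: [-0.1, -0.2, -0.6]
t 9.55 tcp [0.5032 0.1808 0.0445] yaw 63.8 tilt [0.02 0.04] F [-0.05 -0.21 -0.58] gap 0.0004
row cm [2.18 5.52 0.91] rad [ 0.0008  0.0001 -0.    ]
```

```bash
python3 -m jog '[[[1,2.7,0,0,0,0],[2,5,0,0,0,0],[2.2,5.5,0,0,0,0],[2.2,5.5,0.5,0,0,0],[2.2,5.5,0.9,0,0,0],[2.2,5.5,0.9,0,0,0]]]'|sed -n '2p;4p'; python3 go.py 0.508 0.240 0.0265
python3 - <<'E'
from h import *
im=camera('wrist')
cv2.imwrite('pics/w7.png',cv2.resize(im[130:330,200:520],None,fx=2.4,fy=2.4,interpolation=cv2.INTER_CUBIC))
E
```

```text
tool_pos: [0.5074, 0.2385, 0.0348]
ft_force: [0.6, -0.6, -0.9]
t 10.15 tcp [0.5074 0.2385 0.0348] yaw 63.74 tilt [-0.04 -0.02] F [ 0.61 -0.56 -0.89] gap 0.0003
row cm [0.01 0.16 0.83] rad [0. 0. 0.]
```

View pics/w7.png

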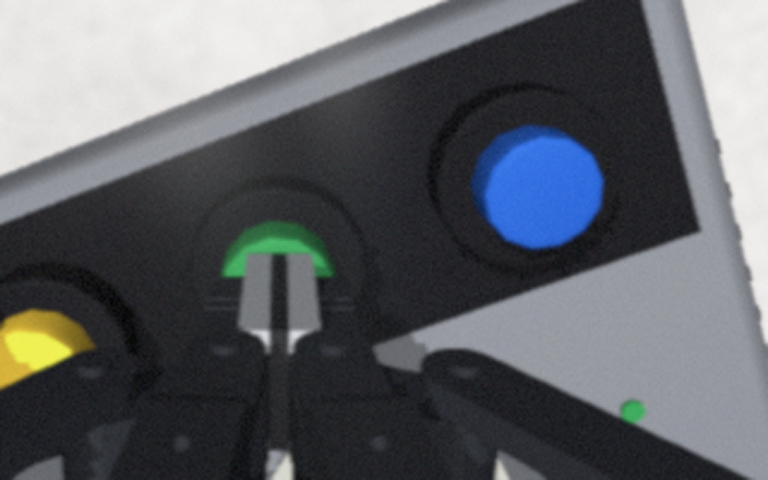

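Centred over green. Press in steps.

```bash
python3 -m jog '[[[0,0,0.2,0,0,0],[0,0,0.4,0,0,0],[0,0,0.6,0,0,0],[0,0,0.6,0,0,0]]]'|sed -n '2p;4p';python3 -m jog '[[[0,0,0.1,0,0,0],[0,0,0.15,0,0,0],[0,0,0.15,0,0,0]]]'|sed -n '2p;4p';python3 -m jog '[[[0,0,0.1,0,0,0],[0,0,0.1,0,0,0]]]'|sed -n '2p;4p'
```

```text
tool_pos: [0.5077, 0.2385, 0.029]
ft_force: [0.4, -1.3, 3.0]
tool_pos: [0.5077, 0.2385, 0.0275]
ft_force: [-0.6, -1.3, 3.1]
tool_pos: [0.5077, 0.2385, 0.0264]
ft_force: [0.2, -0.4, 3.5]
```

```bash
python3 -m jog '[[[0,0,0.1,0,0,0],[0,0,0.1,0,0,0]]]'|sed -n '2p;4p';python3 - <<'E'
from h import *
for i in range(2):
    im=camera('wrist');print(get_obs()['ft_force'])
E
```

```text
tool_pos: [0.5078, 0.2385, 0.0261]
ft_force: [-4.9, -3.4, 18.7]
[-4.32943    -3.38851081 17.68538393]
[-4.78855518 -2.97228705 18.10103633]
```

Green bottomed (18 N). Up and to blue.

```bash
python3 -m jog '[[[0,0,-0.5,0,0,0],[0,0,-1.5,0,0,0],[0,0,-1.8,0,0,0],[0,0,-1.8,0,0,0]]]'|sed -n '2p;4p'; python3 go.py 0.513 0.299 0.0355 63.8
```

```text
tool_pos: [0.508, 0.2388, 0.0447]
ft_force: [0.5, 0.5, -0.8]
t 11.8 tcp [0.508  0.2388 0.0447] yaw 63.73 tilt [0.05 0.03] F [ 0.45  0.5  -0.84] gap -0.0003
row cm [2.22 5.62 0.92] rad [ 0.0009  0.0005 -0.0013]
```

```bash
python3 -m jog '[[[1,2.7,0,0,0,0],[2,5,0,0,0,0],[2.2,5.6,0,0,0,0],[2.2,5.6,0.5,0,0,0],[2.2,5.6,0.9,0,0,0],[2.2,5.6,0.9,0,0,0]]]'|sed -n '2p;4p'
python3 - <<'E'
from h import *
im=camera('wrist')
cv2.imwrite('pics/w8.png',cv2.resize(im[130:330,200:520],None,fx=2.4,fy=2.4,interpolation=cv2.INTER_CUBIC))
E
```

```text
tool_pos: [0.5128, 0.2973, 0.0349]
ft_force: [0.8, -0.5, 0.4]
```

View pics/w8.png

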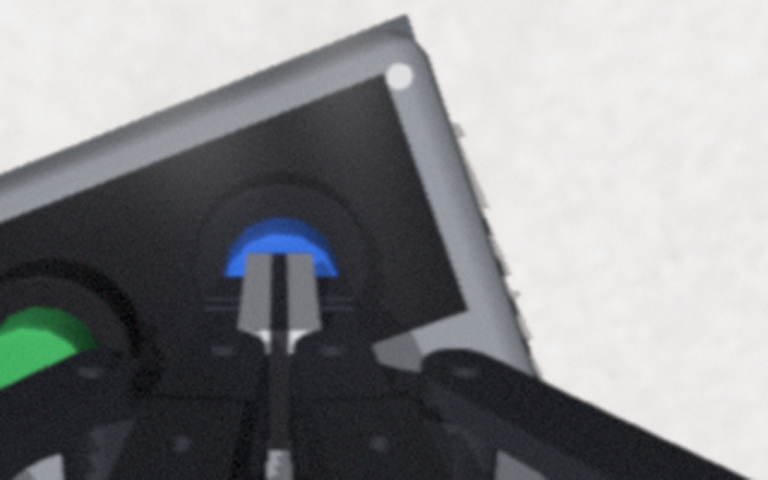

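```bash
python3 -m jog '[[[0,0,0.2,0,0,0],[0,0,0.4,0,0,0],[0,0,0.6,0,0,0],[0,0,0.6,0,0,0]]]'|sed -n '2p;4p'; python3 go.py 0.513 0.299 0.026
```

```text
tool_pos: [0.5131, 0.2972, 0.0291]
ft_force: [-0.8, -1.5, 2.2]
t 12.85 tcp [0.5131 0.2972 0.0291] yaw 63.65 tilt [ 0.01 -0.04] F [-0.8  -1.51  2.23] gap 0.0002
row cm [0.09 0.16 0.31] rad [0. 0. 0.]
```

```bash
python3 -m jog '[[[0,0,0.1,0,0,0],[0,0,0.2,0,0,0],[0,0,0.25,0,0,0],[0,0,0.25,0,0,0]]]'|sed -n '2p;4p';python3 -m jog '[[[0,0,0.1,0,0,0],[0,0,0.1,0,0,0]]]'|sed -n '2p;4p'
```

```text
tool_pos: [0.5131, 0.2972, 0.0266]
ft_force: [-0.5, -0.8, 4.0]
tool_pos: [0.5132, 0.2973, 0.0262]
ft_force: [-4.1, -3.7, 15.0]
```

```bash
python3 -m jog '[[[0,0,-0.5,0,0,0],[0,0,-2,0,0,0],[0,0,-5,0,0,0],[0,0,-9,0,0,0],[0,0,-13,0,0,0],[0,0,-16,0,0,0],[0,0,-17.5,0,0,0],[0,0,-17.5,0,0,0]]]' 1|sed -n '2p;4p'; python3 go.py 0.51 -0.235 0.2 -76
python3 - <<'E'
from h import *
print(np.round(get_obs()['joints'],1))
im=camera('side');cv2.imwrite('pics/s9.png',cv2.resize(im[180:300,260:420],None,fx=5,fy=5,interpolation=cv2.INTER_CUBIC))
E
```

```text
tool_pos: [0.514, 0.298, 0.2043]
ft_force: [1.1, 0.3, 0.5]
t 14.25 tcp [0.514  0.298  0.2043] yaw 63.65 tilt [0.22 0.12] F [1.07 0.3  0.53] gap 0.0854
row cm [-23.3  -47.94   0.32] rad [ 0.0046 -0.0033  2.4373]
[-38.9  26.8   4.3  96.8  -2.3  56.2  29.9]
```

View pics/s9.png

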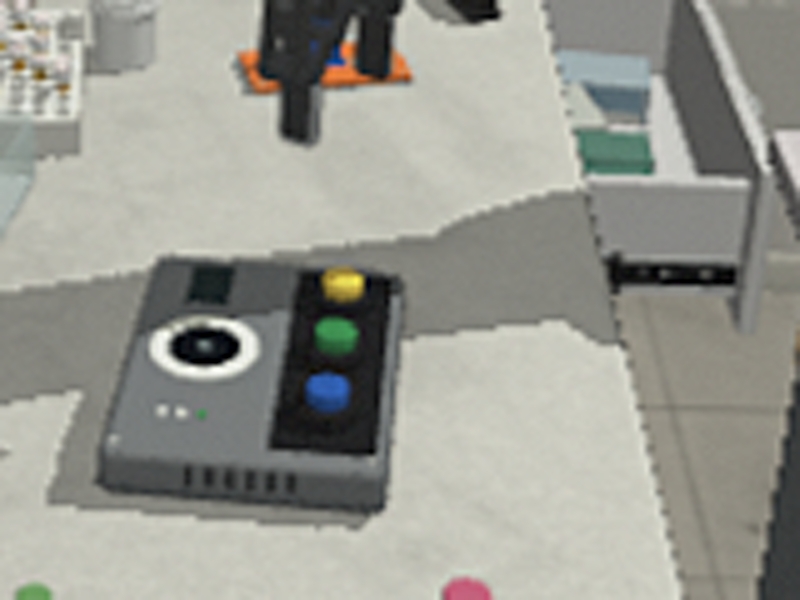

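```bash
python3 -m jog '[[[-0.5,-1,0,0,0,0.06],[-2,-4,0,0,0,0.18],[-4,-8,0,0,0,0.3],[-6,-12,0,0,0,0.42],[-8,-16,0,0,0,0.54],[-10,-20,0,0,0,0.66],[-12,-24,0,0,0,0.78],[-13.5,-28,0,0,0,0.9],[-15,-31,0,0,0,1.02],[-16,-33,0,0,0,1.14],[-16.5,-34,0,0,0,1.2],[-16.5,-34,0,0,0,1.2]]]'|sed -n '2p;4p'; python3 go.py 0.51 -0.235 0.2 -76
```

```text
tool_pos: [0.51, -0.081, 0.2018]
ft_force: [-0.3, 0.4, -0.0]
t 15.5 tcp [ 0.51   -0.081   0.2018] yaw -5.2 tilt [0.06 0.03] F [-0.3   0.43 -0.04] gap 0.0854
row cm [-15.34   1.4    0.17] rad [ 5.0000e-04 -1.2000e-03  1.2357e+00]
```

```bash
python3 -m jog '[[[-1,0.1,0,0,0,0.08],[-3,0.3,0,0,0,0.2],[-5,0.5,0,0,0,0.32],[-7.5,0.7,0,0,0,0.45],[-9.5,0.9,0,0,0,0.58],[-11.5,1.1,0,0,0,0.71],[-13,1.3,0,0,0,0.84],[-14.3,1.4,0,0,0,0.97],[-15,1.4,0,0,0,1.1],[-15.3,1.4,0,0,0,1.2],[-15.3,1.4,0,0,0,1.236],[-15.3,1.4,0,0,0,1.236]]]'|sed -n '2p;4p'; python3 go.py 0.51 -0.235 0.2 -76;python3 - <<'E'
from h import *
E=pose('wrist');im=camera('wrist');cv2.imwrite('pics/w9.png',im);np.save('w9.npy',E)
E
```

```text
tool_pos: [0.5104, -0.2333, 0.2013]
ft_force: [-1.1, -0.0, -0.1]
t 16.7 tcp [ 0.5104 -0.2333  0.2013] yaw -75.78 tilt [0.02 0.05] F [-1.13 -0.01 -0.09] gap 0.0852
row cm [-0.08  0.16  0.13] rad [-0.0008 -0.0006  0.0038]
```

View pics/w9.png

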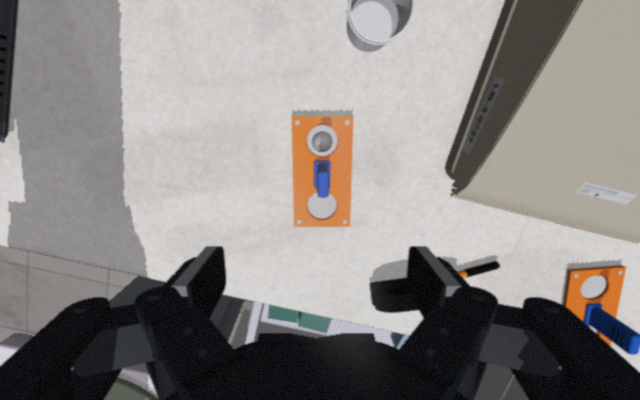

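```bash
cat > tray.py <<'E'
from h import *
def tray(im,E,box,zt=.008):
    x0,y0,x1,y1=box;hs=cv2.cvtColor(im,cv2.COLOR_BGR2HSV)
    m=cv2.inRange(hs,(5,130,80),(18,255,255));k=np.zeros_like(m);k[y0:y1,x0:x1]=1;m*=k
    ys,xs=np.nonzero(m);P=np.array([px2w('wrist',(x,y),zt,E)[:2] for x,y in zip(xs,ys)],np.float32)
    return cv2.minAreaRect(P)
E
python3 - <<'E'
from tray import *
E=np.load('w9.npy');im=cv2.imread('pics/w9.png')
print(tray(im,E,(270,90,380,245)))
print('ball',px2w('wrist',(322,141),.015,E),px2w('wrist',(322,206),.004,E))
print(E[:3,3])
hs=cv2.cvtColor(im,cv2.COLOR_BGR2HSV);m=cv2.inRange(hs,(100,130,60),(125,255,255));m[:150]=0;m[240:]=0;m[:,:300]=0;m[:,345:]=0
print(cv2.minAreaRect(np.argwhere(m)[:,::-1].astype(np.float32)),[w2px('wrist',[.51,-.2325,z],E) for z in (.008,.04,.07)])
E
```

```text
Traceback (most recent call last):
  File "tray.py", line 5, in tray
    ys,xs=np.nonzero(m);P=np.array([px2w('wrist',(x,y),zt,E)[:2] for x,y in zip(xs,ys)],np.float32)
                                    ~~~~^^^^^^^^^^^^^^^^^^^^
  File "h.py", line 11, in px2w
    f,cx,cy,p=K(n); E=pose(n) if E is None else E
              ~^^^
  File "h.py", line 4, in K
    p=camera_params(n); f=200/np.tan(np.radians(p['vertical_fov']/2)); return f,p['cx'],p['cy'],p
ValueError: time passes only in moves, steps and waits
```

```bash
sed -i 's/^def K(n):/import functools\n@functools.lru_cache(None)\ndef K(n):/' h.py
python3 - <<'E'
from tray import *
E=np.load('w9.npy');im=cv2.imread('pics/w9.png')
print(tray(im,E,(270,90,380,245)))
print('ball',px2w('wrist',(322,141),.015,E),px2w('wrist',(322,206),.004,E))
print(E[:3,3])
hs=cv2.cvtColor(im,cv2.COLOR_BGR2HSV);m=cv2.inRange(hs,(100,130,60),(125,255,255));m[:150]=0;m[240:]=0;m[:,:300]=0;m[:,345:]=0
print(cv2.minAreaRect(np.argwhere(m)[:,::-1].astype(np.float32)),[w2px('wrist',[.51,-.2325,z],E) for z in (.008,.04,.07)])
E
```

```text
((0.5127015709877014, -0.23873092234134674), (0.13342733681201935, 0.07035676389932632), 14.299131393432617)
ball [ 0.55114502 -0.22908371  0.015     ] [ 0.47166945 -0.24994622  0.004     ]
[ 0.57359759 -0.21661294  0.3748126 ]
((321.5, 179.0), (34.0, 13.0), 90.0) [array([316.14689983, 174.39016493]), array([316.12395706, 179.42115536]), array([316.09831261, 185.04458206])]
```

```bash
python3 go.py 0.512 -0.2385 0.05 -75.8; python3 -m jog '[[[0.05,0.55,2,0,0,0],[0.05,0.55,5,0,0,0],[0.05,0.55,8,0,0,0],[0.05,0.55,11,0,0,0],[0.05,0.55,13.5,0,0,0],[0.05,0.55,15,0,0,0],[0.05,0.55,15,0,0,0]]]'|sed -n '2p;4p'; python3 go.py 0.512 -0.2385 0.015 -75.8
python3 - <<'E'
from h import *
E=pose('wrist');im=camera('wrist');cv2.imwrite('pics/w10.png',im);np.save('w10.npy',E)
im=camera('side');cv2.imwrite('pics/s10.png',cv2.resize(im[130:230,260:400],None,fx=5,fy=5,interpolation=cv2.INTER_CUBIC))
E
```

```text
t 16.75 tcp [ 0.5104 -0.2334  0.2014] yaw -75.73 tilt [0.04 0.06] F [ 0.86 -1.    0.89] gap 0.0851
row cm [ 0.02  0.54 15.14] rad [-0.0008 -0.0009  0.0012]
tool_pos: [0.5117, -0.2378, 0.0501]
ft_force: [-0.4, 0.2, -0.0]
t 17.45 tcp [ 0.5117 -0.2378  0.0501] yaw -75.62 tilt [-0.09  0.12] F [-0.42  0.23 -0.04] gap 0.085
row cm [0.02 0.09 3.51] rad [-0.0023  0.001   0.0031]
```

View pics/w10.png

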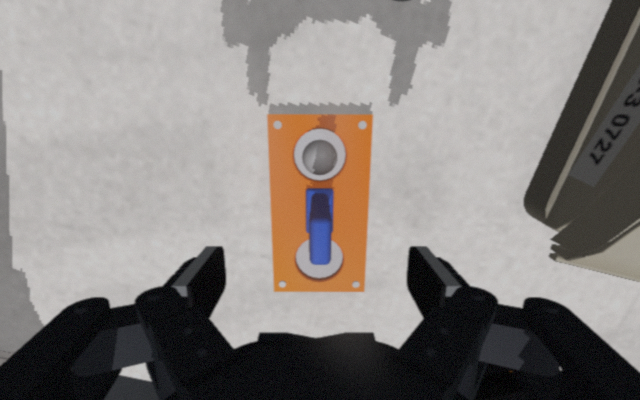

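View pics/s10.png

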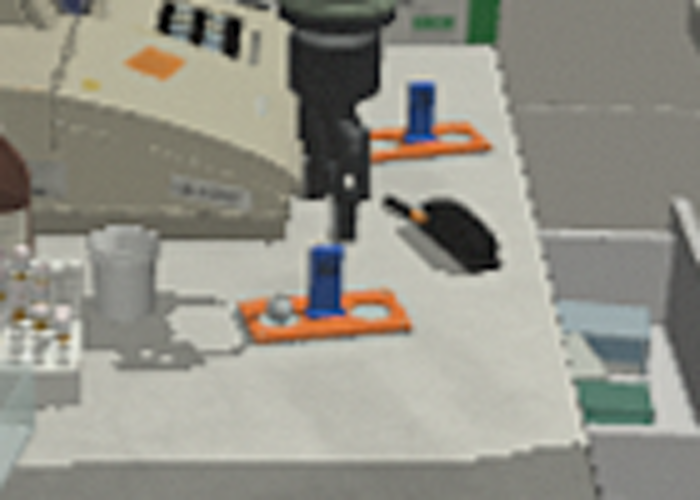

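Run:
```python
from h import *
R_=get_obs()['ee_rot'];t=get_obs()['tool_pos']
for s in (1,-1):
    for d in (0,.02,.04,.05,.06,.07):
        P=t+R_@np.array([0,s*.045,-d]);print(s,d,np.round(P,3),w2px('side',P))
```

```text
1 0 [ 0.524 -0.282  0.052] [322.71900074 178.45250782]
1 0.02 [ 0.524 -0.282  0.072] [322.87001649 174.17611373]
1 0.04 [ 0.524 -0.282  0.092] [323.02272305 169.85184024]
1 0.05 [ 0.524 -0.282  0.102] [323.09971927 167.67149674]
1 0.06 [ 0.524 -0.282  0.112] [323.17714896 165.47887873]
1 0.07 [ 0.524 -0.282  0.122] [323.25501578 163.27388228]
-1 0 [ 0.502 -0.195  0.052] [328.06861771 187.41802675]
-1 0.02 [ 0.502 -0.195  0.072] [328.25820638 182.98601445]
-1 0.04 [ 0.501 -0.195  0.092] [328.45002155 178.50195321]
-1 0.05 [ 0.501 -0.195  0.102] [328.54677637 176.24011686]
-1 0.06 [ 0.501 -0.195  0.112] [328.64410268 173.96492072]
-1 0.07 [ 0.501 -0.195  0.122] [328.74200556 171.67624607]
```

```bash
python3 -m jog '[[[0,0.05,1,-0.002,0.001,0],[0,0.1,2,-0.002,0.001,0],[0,0.1,2.8,-0.002,0.001,0],[0,0.1,3.2,-0.002,0.001,0],[0,0.1,3.2,-0.002,0.001,0]]]'|sed -n '2p;4p'; python3 go.py 0.512 -0.2385 0.010 -75.8
python3 - <<'E'
from h import *
im=camera('side');cv2.imwrite('pics/s11.png',cv2.resize(im[130:230,260:400],None,fx=5,fy=5,interpolation=cv2.INTER_CUBIC))
im=camera('wrist');cv2.imwrite('pics/w11.png',im)
E
```

```text
tool_pos: [0.5126, -0.2395, 0.0195]
ft_force: [-0.5, 0.9, 0.1]
t 18.05 tcp [ 0.5126 -0.2395  0.0195] yaw -75.69 tilt [ 0.1  -0.04] F [-0.49  0.94  0.09] gap 0.085
row cm [-0.03 -0.11  0.95] rad [ 0.0011 -0.0015  0.002 ]
```

View pics/s11.png

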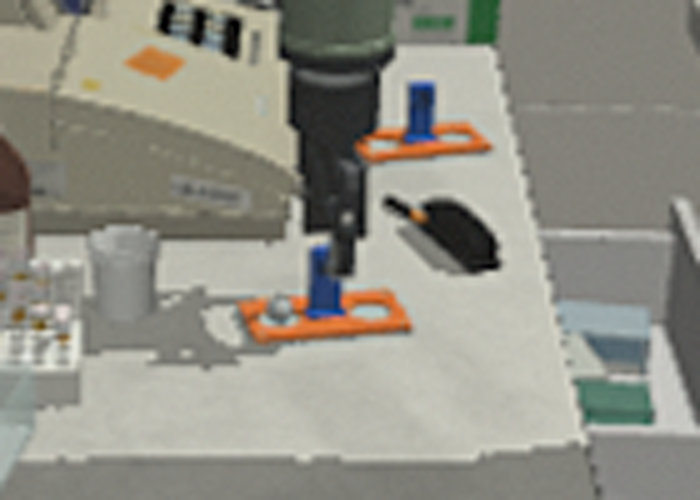

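View pics/w11.png

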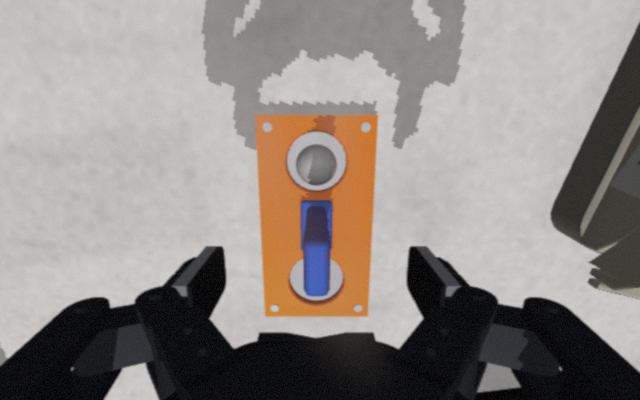

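```bash
python3 -m jog '[[[0,-0.05,0.5,0,0,0],[0,-0.1,0.9,0,0,0],[0,-0.1,0.95,0,0,0],[0,-0.1,0.95,0,0,0]]]'|sed -n '2p;4p'
python3 - <<'E'
from tray import *
E=pose('wrist');im=camera('wrist');cv2.imwrite('pics/w12.png',im)
print(tray(im,E,(220,90,420,340)))
E
python3 go.py 0.512 -0.2385 0.010 -75.8
```

```text
tool_pos: [0.5126, -0.2387, 0.0106]
ft_force: [-0.0, -0.5, 0.0]
((0.5122761130332947, -0.23903357982635498), (0.13590268790721893, 0.07173646241426468), 14.334975242614746)
t 18.6 tcp [ 0.5127 -0.2388  0.0107] yaw -75.69 tilt [ 0.15 -0.06] F [-0.18  0.33  0.38] gap 0.0859
row cm [-0.06 -0.04  0.07] rad [ 0.0016 -0.0023  0.0019]
```

Well centred and aligned. Correct the slight tilt and close.

```bash
python3 -m jog '[[[0,0,0,0.001,-0.002,0],[0,0,0,0.001,-0.002,0],[0,0,0,0.001,-0.002,0],[0,0,0,0.001,-0.002,0],[0,0,0,0.001,-0.002,0],[0,0,0,0.001,-0.002,0],[0,0,0,0.001,-0.002,0],[0,0,0,0.001,-0.002,0]]]' 0|sed -n '2p;4,5p'; python3 go.py 0.512 -0.2385 0.010 -75.8;python3 - <<'E'
from h import *
im=camera('side');cv2.imwrite('pics/s13.png',cv2.resize(im[130:230,260:400],None,fx=5,fy=5,interpolation=cv2.INTER_CUBIC))
im=camera('wrist');cv2.imwrite('pics/w13.png',im)
E
```

```text
tool_pos: [0.5127, -0.2388, 0.0107]
ft_force: [0.3, -0.2, 0.2]
finger_gap: 0.0109
t 19.4 tcp [ 0.5127 -0.2388  0.0107] yaw -75.69 tilt [ 0.02 -0.03] F [ 0.34 -0.24  0.2 ] gap 0.0109
row cm [-0.06 -0.05  0.07] rad [ 0.0007 -0.0002  0.002 ]
```

View pics/s13.png

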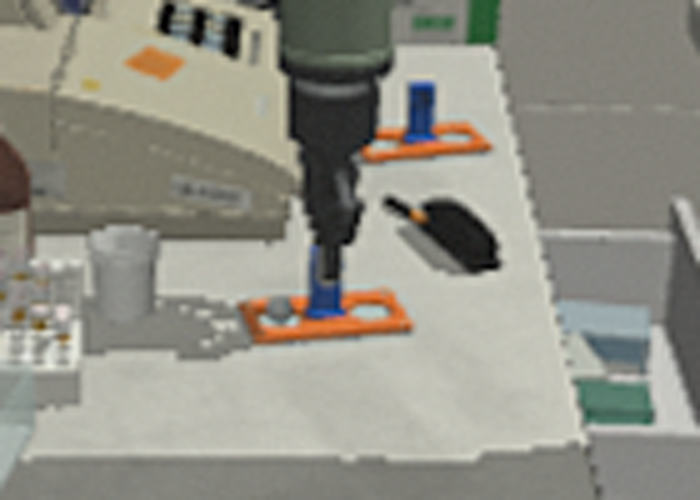

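View pics/w13.png

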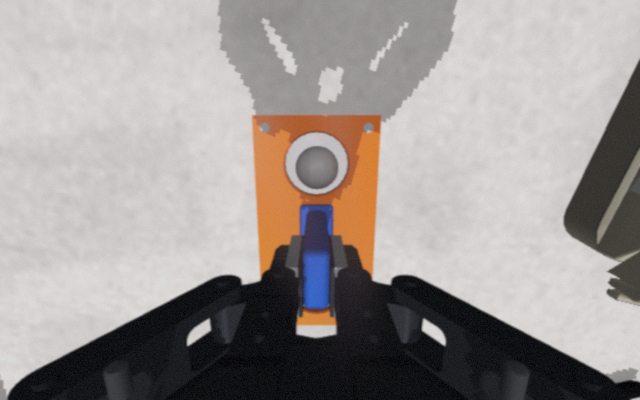

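```bash
python3 -m jog '[[[0,0,-0.1,0,0,0],[0,0,-0.3,0,0,0],[0,0,-0.6,0,0,0],[0,0,-1,0,0,0],[0,0,-1.5,0,0,0],[0,0,-2,0,0,0],[0,0,-2.4,0,0,0],[0,0,-2.7,0,0,0],[0,0,-2.9,0,0,0],[0,0,-3,0,0,0],[0,0,-3,0,0,0]]]'|sed -n '2p;4,5p'; python3 go.py 0.512 -0.2385 0.12 -75.7;python3 - <<'E'
from h import *
im=camera('side');cv2.imwrite('pics/s14.png',cv2.resize(im[130:230,260:400],None,fx=5,fy=5,interpolation=cv2.INTER_CUBIC))
E
```

```text
tool_pos: [0.5127, -0.2388, 0.0408]
ft_force: [0.2, 0.2, -1.9]
finger_gap: 0.011
t 20.6 tcp [ 0.5127 -0.2388  0.0408] yaw -75.69 tilt [ 0.02 -0.03] F [ 0.18  0.18 -1.86] gap 0.011
row cm [-0.06 -0.04 -7.92] rad [ 0.0007 -0.0003  0.0001]
```

View pics/s14.png

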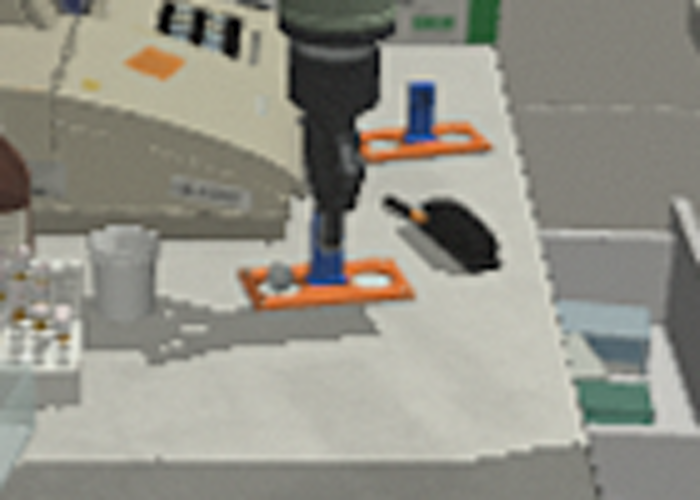

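```bash
python3 -m jog '[[[0,0,-0.2,0,0,0],[0,0,-0.6,0,0,0],[0,0,-1.2,0,0,0],[0,0,-2,0,0,0],[0,0,-3,0,0,0],[0,0,-4.1,0,0,0],[0,0,-5.2,0,0,0],[0,0,-6.2,0,0,0],[0,0,-7,0,0,0],[0,0,-7.6,0,0,0],[0,0,-7.9,0,0,0],[0,0,-8,0,0,0]]]'|sed -n '2p;4,5p'; python3 go.py 0.549 0.223 0.121 -75.7;python3 - <<'E'
from h import *
im=camera('wrist');cv2.imwrite('pics/w15.png',im)
E
```

```text
tool_pos: [0.5127, -0.2387, 0.1208]
ft_force: [0.4, -0.0, -2.6]
finger_gap: 0.0111
t 21.85 tcp [ 0.5127 -0.2387  0.1208] yaw -75.69 tilt [ 0.02 -0.03] F [ 0.36 -0.   -2.63] gap 0.0111
row cm [ 1.493e+01 -4.384e+01 -4.000e-02] rad [ 0.0006 -0.0002  0.0002]
```

View pics/w15.png

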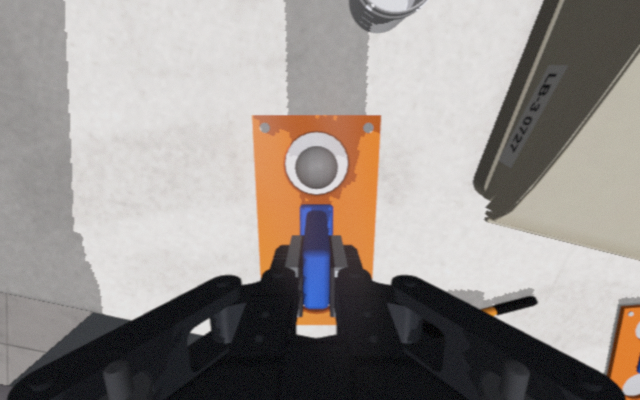

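```bash
python3 -m jog '[[[0.06,-0.19,0,0,0,0],[0.23,-0.66,0,0,0,0],[0.48,-1.42,0,0,0,0],[0.84,-2.46,0,0,0,0],[1.22,-3.6,0,0,0,0],[1.61,-4.73,0,0,0,0],[2,-5.87,0,0,0,0],[2.35,-6.91,0,0,0,0],[2.64,-7.76,0,0,0,0],[2.84,-8.33,0,0,0,0],[2.95,-8.66,0,0,0,0],[2.99,-8.77,0,0,0,0]]]'|sed -n '2p;4,5p'; python3 go.py 0.549 0.223 0.121 -75.7;python3 - <<'E'
from h import *
print(np.round(get_obs()['joints'],1))
im=camera('wrist');cv2.imwrite('pics/w16.png',im)
E
```

```text
tool_pos: [0.5199, -0.1461, 0.1207]
ft_force: [-0.2, -0.3, -2.1]
finger_gap: 0.011
t 23.1 tcp [ 0.5199 -0.1461  0.1207] yaw -75.68 tilt [ 0.01 -0.03] F [-0.16 -0.31 -2.14] gap 0.011
row cm [ 11.95 -35.05  -0.05] rad [ 0.0006 -0.0001  0.0003]
[-18.7  34.7  40.3 110.3 -30.6  46.1 -37.2]
```

View pics/w16.png

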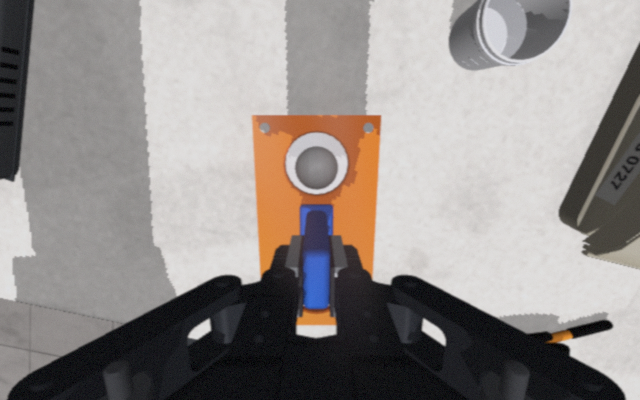

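```bash
python3 -m jog '[[[0.06,-0.19,0,0,0,0],[0.23,-0.66,0,0,0,0],[0.48,-1.42,0,0,0,0],[0.84,-2.46,0,0,0,0],[1.22,-3.6,0,0,0,0],[1.61,-4.73,0,0,0,0],[2,-5.87,0,0,0,0],[2.35,-6.91,0,0,0,0],[2.64,-7.76,0,0,0,0],[2.84,-8.33,0,0,0,0],[2.95,-8.66,0,0,0,0],[2.99,-8.77,0,0,0,0]]]'|sed -n '2p;4,5p'; python3 go.py 0.549 0.223 0.121 -75.7;python3 -c "
from h import *
print(np.round(get_obs()['joints'],1))"; python3 -m jog '[[[0.06,-0.19,0,0,0,0],[0.23,-0.66,0,0,0,0],[0.48,-1.42,0,0,0,0],[0.84,-2.46,0,0,0,0],[1.22,-3.6,0,0,0,0],[1.61,-4.73,0,0,0,0],[2,-5.87,0,0,0,0],[2.35,-6.91,0,0,0,0],[2.64,-7.76,0,0,0,0],[2.84,-8.33,0,0,0,0],[2.95,-8.66,0,0,0,0],[2.99,-8.77,0,0,0,0]]]'|sed -n '2p;4,5p'; python3 go.py 0.549 0.223 0.121 -75.7;python3 -c "
from h import *
print(np.round(get_obs()['joints'],1))"
```

```text
tool_pos: [0.5273, -0.0537, 0.1207]
ft_force: [0.4, -0.2, -0.5]
finger_gap: 0.0109
t 24.35 tcp [ 0.5273 -0.0537  0.1207] yaw -75.68 tilt [ 0.02 -0.03] F [ 0.38 -0.23 -0.5 ] gap 0.0109
row cm [  8.95 -26.27  -0.05] rad [ 0.0007 -0.0001  0.0004]
[-29.5  34.1  41.1 111.8 -31.   45.5 -46.5]
tool_pos: [0.5346, 0.0389, 0.1206]
ft_force: [-0.3, -0.8, -2.4]
finger_gap: 0.0109
t 25.55 tcp [0.5346 0.0389 0.1206] yaw -75.67 tilt [ 0.02 -0.04] F [-0.3  -0.79 -2.41] gap 0.0109
row cm [  5.95 -17.48  -0.05] rad [ 0.0008 -0.0001  0.0005]
[-39.6  34.8  41.6 111.  -31.7  46.2 -56. ]
```

```bash
python3 -m jog '[[[0.06,-0.19,0,0,0,0],[0.23,-0.66,0,0,0,0],[0.48,-1.42,0,0,0,0],[0.84,-2.46,0,0,0,0],[1.22,-3.6,0,0,0,0],[1.61,-4.73,0,0,0,0],[2,-5.87,0,0,0,0],[2.35,-6.91,0,0,0,0],[2.64,-7.76,0,0,0,0],[2.84,-8.33,0,0,0,0],[2.95,-8.66,0,0,0,0],[2.99,-8.77,0,0,0,0]]]'|sed -n '2p;4,5p'; python3 -m jog '[[[0.06,-0.19,0,0,0,0],[0.23,-0.66,0,0,0,0],[0.48,-1.42,0,0,0,0],[0.84,-2.46,0,0,0,0],[1.22,-3.6,0,0,0,0],[1.61,-4.73,0,0,0,0],[2,-5.87,0,0,0,0],[2.35,-6.91,0,0,0,0],[2.64,-7.76,0,0,0,0],[2.84,-8.33,0,0,0,0],[2.95,-8.66,0,0,0,0],[2.95,-8.66,0,0,0,0]]]'|sed -n '2p;4,5p';python3 go.py 0.549 0.223 0.1 -75.7;python3 - <<'E'
from h import *
E=pose('wrist');im=camera('wrist');cv2.imwrite('pics/w17.png',im);np.save('w17.npy',E)
im=camera('side');cv2.imwrite('pics/s17.png',cv2.resize(im[160:300,230:420],None,fx=4,fy=4,interpolation=cv2.INTER_CUBIC))
print(np.round(get_obs()['joints'],1))
E
```

```text
tool_pos: [0.5418, 0.1314, 0.1205]
ft_force: [0.2, -0.0, -1.4]
finger_gap: 0.0113
tool_pos: [0.549, 0.2228, 0.1204]
ft_force: [-0.6, 0.1, -1.4]
finger_gap: 0.0113
t 27.95 tcp [0.549  0.2228 0.1204] yaw -75.66 tilt [ 0.02 -0.05] F [-0.62  0.07 -1.41] gap 0.0113
row cm [ 0.   -0.02  2.04] rad [ 0.0009 -0.0001  0.0007]
[-55.2  39.8  42.  102.5 -33.4  50.9 -73.7]
```

View pics/w17.png

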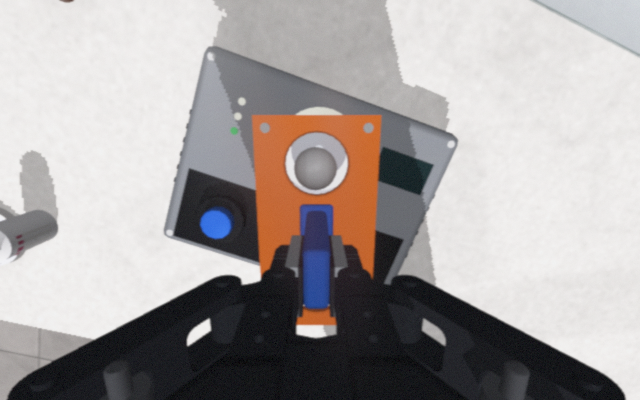

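View pics/s17.png

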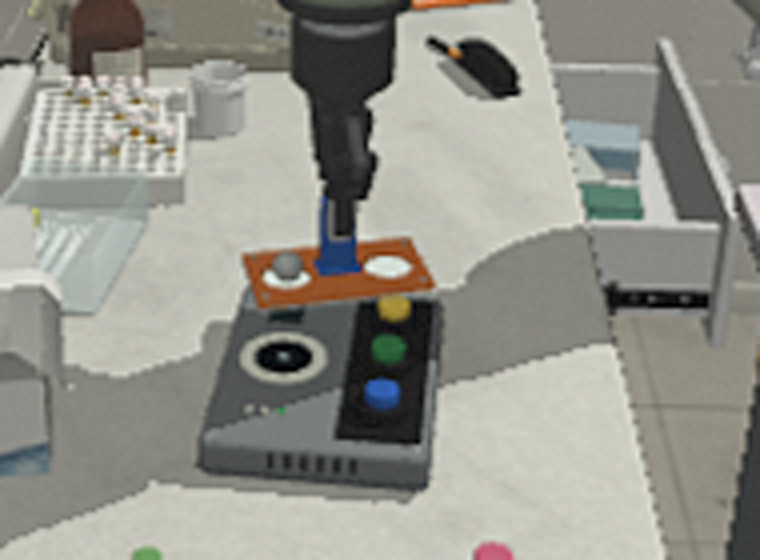

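Run:
```python
from seg import *
E=np.load('w17.npy')
print(px2w('wrist',(316.5,167.5),.1247,E),px2w('side',(230+290/4,160+265/4),.1247))
print(px2w('wrist',(317,162),.1177,E),'well centre')
```

```text
[0.58670677 0.23301353 0.1247    ] [0.58530096 0.2329363  0.1247    ]
[0.58884564 0.23324817 0.1177    ] well centre
```

```bash
python3 -m jog '[[[0.02,0,0.1,0,0,0],[0.04,0,0.25,0,0,0],[0.06,0,0.45,0,0,0],[0.08,0.02,0.7,0,0,0],[0.1,0.02,1,0,0,0],[0.12,0.03,1.3,0,0,0],[0.13,0.03,1.55,0,0,0],[0.14,0.03,1.75,0,0,0],[0.15,0.03,1.88,0,0,0],[0.15,0.03,1.95,0,0,0],[0.15,0.03,2,0,0,0],[0.15,0.03,2,0,0,0]]]'|sed -n '2p;4,5p';python3 -m jog '[[[0,0,0,0,0,0],[0,0,0,0,0,0],[0,0,0,0,0,0],[0,0,0,0,0,0],[0,0,0,0,0,0],[0,0,0,0,0,0],[0,0,0,0,0,0],[0,0,0,0,0,0]]]'>/dev/null; python3 go.py 0.55 0.223 0.1 -75.7;python3 - <<'E'
from h import *
E=pose('wrist');im=camera('wrist');cv2.imwrite('pics/w18.png',im);np.save('w18.npy',E)
im=camera('side');cv2.imwrite('pics/s18.png',cv2.resize(im[200:280,260:370],None,fx=7,fy=7,interpolation=cv2.INTER_CUBIC))
im=camera('top');cv2.imwrite('pics/t18.png',cv2.resize(im[150:270,130:400],None,fx=2.9,fy=2.9,interpolation=cv2.INTER_CUBIC))
E
```

```text
tool_pos: [0.5506, 0.2222, 0.1005]
ft_force: [0.0, 0.1, -2.3]
finger_gap: 0.0115
t 30.05 tcp [0.5505 0.2222 0.1005] yaw -75.7 tilt [ 0.02 -0.06] F [ 0.07 -0.18 -2.16] gap 0.0112
row cm [-0.03 -0.09  0.05] rad [ 0.001 -0.     0.   ]
```

View pics/w18.png

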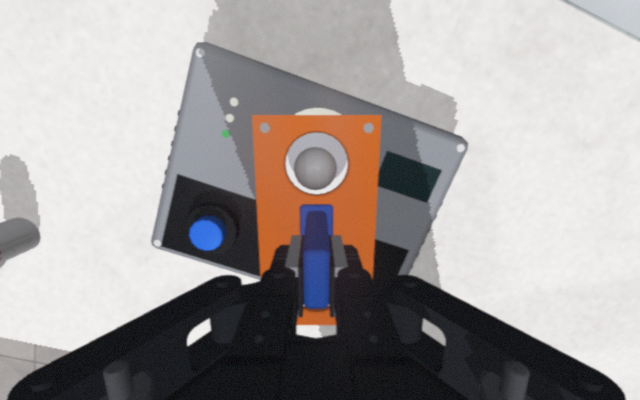

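View pics/s18.png

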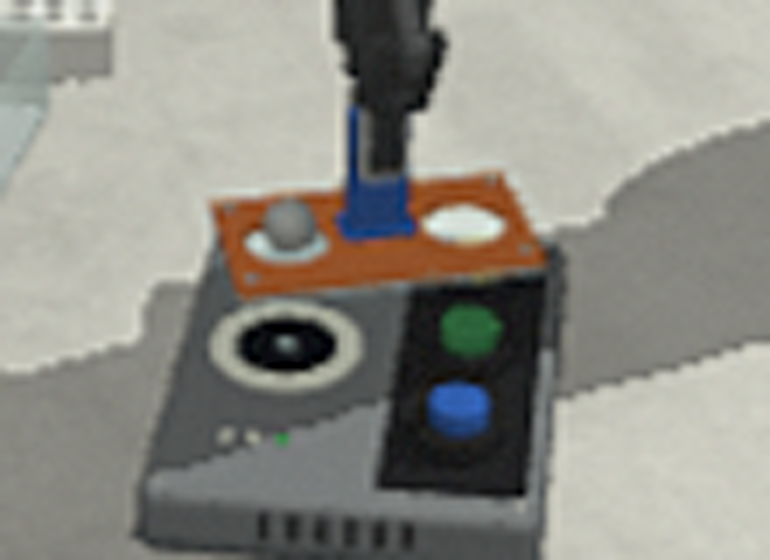

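View pics/t18.png

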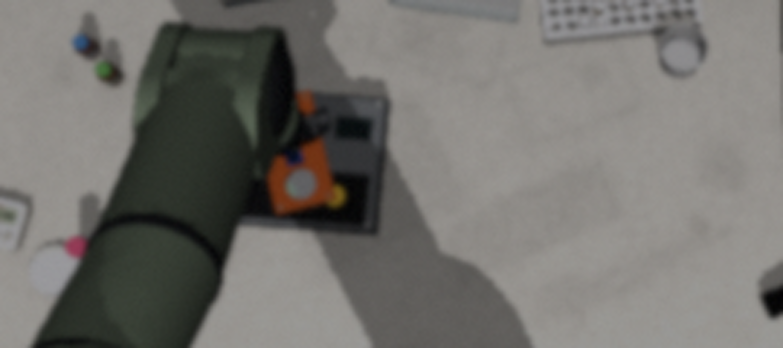

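Run:
```python
from h import *
E=np.load('w18.npy')
a=(315.5,167.5);b=(260+290/7,200+223/7)
print(px2w('wrist',a,.1048,E),px2w('side',b,.1048))
A=[];B=[]
for n,uv,M in (('wrist',a,E),('side',b,pose('side'))):
    f,cx,cy,p=K(n);d=M[:3,:3]@np.array([(uv[0]-cx)/f,(uv[1]-cy)/f,1]);d/=np.linalg.norm(d);P=np.eye(3)-np.outer(d,d);A.append(P);B.append(P@M[:3,3])
print('tri',np.linalg.lstsq(np.vstack(A),np.hstack(B),rcond=None)[0])
for n in('wrist','side'):
    for r in look_for(n,'ball_center')[:2]:print(n,r['conf'],r['uv'],px2w(n,r['uv'],.1048,E if n=='wrist' else None))
o=get_obs();print(o['qvel'].round(2),o['time_s'])
```

```text
[0.58809412 0.23290112 0.1048    ] [0.58841787 0.23337214 0.1048    ]
tri [0.58825054 0.23292112 0.10456208]
wrist 0.91 [315.5, 170.6] [0.58639236 0.23246623 0.1048    ]
side 0.6 [299.9, 232.7] [0.59281279 0.23841847 0.1048    ]
[ 0.04  0.08 -0.    0.   -0.04 -0.02 -0.09] 30.3
```

```bash
python3 -c "
from rig import *
print(close_job())"
```

```text
the job is handed in; nothing more can be done
None
```

I pressed the yellow, green and blue keys in that order, picked up the nearer orange tray by its grip, and handed the job in at about 30 s, still holding the tray over the reader window.

- **Keys:** each one was pushed until it hit its stop (about 23, 18 and 15 N of wrist force) and released before the next. A picture taken afterwards showed all three up again.
- **Ball position:** in the last check the ball was still in its well at (0.588, 0.233), against a window centre of (0.589, 0.233).
- **Tray:** its underside was about 50 mm above the reader's top face. The tool was tilted less than 0.1°, the arm was still and the finger opening was steady at 11 mm.
- **Bystanders:** the carry did not pass close to the cup or the vial. The last overhead picture showed the cup in place, but the arm hid most of the vial.

Two checks disagreed:
- **Fingertip position:** the fingertips turned out to be about 26 mm behind the stated tool point when shut, and about 44 mm when open. I set the press and grasp heights from the pictures and the contact force instead.
- **Side-camera ball reading:** the network's ball reading in the side picture, at 0.60 confidence, was about 7 mm off. My own readings in the wrist and side pictures agreed to under 1 mm, so I used those.

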